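# Peel the tight cover tray off the stack and hold it over the wash bowl

### The job

The cover tray sits tight on top of the stack of white formed trays: two rubber catches cling to its sides and the corner opposite its upturned pull tab is tucked under a hook. Take it by the pull tab and peel it off: raise that corner first while the opposite corner is still down, draw it out from under the hook and take it away, leaving the rest of the stack standing on the table where it is. Then present it for rinsing: hold it level, centred over the big wash bowl a hand's breadth above the rim, and finish still holding it there; do not push the bowl or the jar, mug and water dropper about.

Things in the scene. Friction and masses are not known exactly. Their poses are not given: they have to be found in the camera images.
- cover_tray: Top tray: thin white plastic, 160 (x) x 120 (y) x 18 mm deep, 10 mm wide rim 3 mm thick, 70 g. Origin: centre of its underside; z up; rim top at z +18 mm. It nests with its origin 24 mm above the stack's, same yaw, standing on lugs under its rim. Two sprung rubber catches press on its rim at the middle of the long sides; lifting the tab takes a few newtons until they let go, after about 7 mm.
- pull_tab (a point): Grip point in the cover tray's pull tab: an upright fin 5 mm thick, 26 mm long, 32 mm high above the rim, at the tray's (-x, -y) corner. The fin's length runs along the tray's diagonal, direction (0.8, 0.6, 0) in its frame. The point is mid-fin, 23 mm above the rim top, at (-80.8, -60.6, 41) mm in the cover tray's frame.
- tab_corner (a point): Underside of the cover tray's corner lug beside the pull tab, at (-74, -55, 10) mm in the cover tray's frame; as found it stands on the stack's top rim, 34 mm above the stack's origin.
- far_corner (a point): Underside of the cover tray's corner lug across the diagonal from the pull tab, under the hook, at (74, 55, 10) mm in the cover tray's frame; as found it stands on the stack's rim, 34 mm above the stack's origin. The tray tilts about this corner.
- tray_stack: The rest: three white ceramic trays of the same outline, nested as one loose body, about 0.8 kg, left or right of the wash bowl. Origin: centre of its underside; rim top at z +34 mm. At its (+x, +y) corner a hook reaches 9 mm over the cover's rim with 2.5 mm play, so the cover cannot rise level: tilt it up about 0.2 rad from the tab, then draw it 15 to 30 mm towards the tab side.
- wash_bowl: The big round bowl with dark wash water in it, lattice pattern inside, white and blue outside: 172 mm across, 87 mm high, 0.7 kg. Origin: centre of its underside; z up.
- jar_iron: Small squat glaze jar, brown with a white screw cap, 52 mm across, 52 mm high, loose bystander. Origin: centre of its underside.
- tea_mug: White mug, 78 mm across (110 mm with handle), 97 mm high, loose bystander. Origin: centre of its underside.
- water_dropper: Small pale green round dropper, 46 mm across, 38 mm high, loose bystander. Origin: centre of its underside.

How it is judged:
By the outcome, as a careful person would: the job done as asked, in the order asked, and still so for the second after the job is handed in, while the arm keeps its last pose, push and grip.
It also fails if it takes over 45 s, if anything falls off the work surface, if the arm or the gripper's body presses on something with over 40 N, if the wrist force passes 120 N, or if a joint passes its speed limit or range.

### The arm

A 6-joint arm with a two-finger parallel gripper is mounted at the origin on the work surface; the furniture and walls round the work are solid. World frame = base frame: x ahead of the robot, y to its left, z up, the work surface at z = 0. Lengths are in m, angles in degrees, forces in N, time in s.
With the tool pointing down it reaches from about 0.4 to 0.825 m from the base axis. Payload 7 kg.
Tool frame: the origin (TCP) lies midway between the tips of the shut fingers; the grasp point (between the pads) lies r.grip_depth behind it (r.grip_depth is the distance from the TCP to the grasp point, in m); z points along the fingers, y is the line along which they close (so a half turn about z gives the same grasp; the last joint's range is limited). The gripper opens to 88 mm and grips with 3 to 60 N. Pads are 19 mm wide; open, the fingers measure 130 mm over their backs; the gripper's body (78 mm by 193 mm) begins 47 mm behind the grasp point.
Start: joints at [87.84, 20.546, 0.682, 0, -70.136, -16.507], TCP at [0.216, 0.639, 0.227] pointing down, gripper open.
Joint ranges: [-176.03, 176.03], [-82.01, 121.73], [-58.28, 71.71], [-173.87, 95.51], [-174.79, -0.11], [-173.66, 173.66]. Speed limits (degrees/s): [136.94, 136.94, 172.46, 180, 180, 180].

### API

Orientations are given as [roll, pitch, yaw] about the fixed x, y, z axes, in that order (R = Rz(yaw) Ry(pitch) Rx(roll)).
In Python, from plant import r gives the robot as it stands.
- The arm moves only by the tool send_path, called by a JSON object that holds its "method" and its "body". Schema: {"type":"object","properties":{"ticks":{"type":"array","items":{"type":"array","prefixItems":[{"type":"array","items":{"type":"number"},"minItems":3,"maxItems":3},{"type":"array","items":{"type":"number"},"minItems":3,"maxItems":3}],"minItems":2,"maxItems":2},"minItems":1,"maxItems":12},"jaw":{"type":"number"},"clamp_n":{"type":"number"},"only":{"type":"string"},"quiet":{"type":"boolean"},"lines":{"type":"string"}},"required":["ticks"],"additionalProperties":false}. ticks is a list of rows, 1 to 12 of them, each written [[dx, dy, dz], [rx, ry, rz]]: dx, dy, dz in m, then a rotation vector rx, ry, rz in degrees; each row is the pose to reach, as a shift and turn from the pose commanded when the call began, along the tool's axes at that moment; what a row does not reach only later rows make up. A row lasts 1/12 s, in which the tool goes at most 0.0417 m and 7.16 degrees, less where a joint would pass 70% of its speed; a pose out of reach is approached as far as the arm can. jaw is the finger opening in m, set as the call begins (left out keeps the last). The fingers move at their own pace and stop on an object; clamp_n is the grip in N (left out, the last holds). Time passes only in rows, so rows that do not move let the fingers close. The tool returns the time, the measured TCP pose, the force, the opening and the grip force at its end. only (a regular expression) keeps the lines of the reply that match it, lines (a string "A,B") keeps lines A to B, and quiet returns only ok. Input that does not fit is refused with a message, and nothing moves.
- r.get_state(): the state, without advancing time (a new reading comes with each control period).
- r.capture(name): name is "scene" or "top" or "wrist"; returns a dict with "frame" (400x640x3 uint8, red, green, blue), "z_map" (400x640 float32, m along the optical axis (not along the pixel's ray), 0 where there is no reading), "fx", "fy", "cx", "cy" (pixels), "D" ([k1, k2, p1, p2, k3] as OpenCV has them; the pictures are not rectified), "cam_to_world" (4x4, takes a point from camera to world coordinates). Camera axes: x right, y down, z forward; pixel columns grow to the right and rows downward; lengths in m; the calibration is good to about 2 mm. A picture is of the moment at which its call begins.
- r.close_job(): hands the job in; it is judged then, once.
The state is a dict: "time_s": time; "joints": joint angles; "qd": joint speeds; "joint_torque": joint torques, N m; "tcp_pos": TCP position; "eef_rot": TCP orientation; "contact_force": force on the tool from outside, world axes, zero at the start; "moment": the same for the moment, N m; "gripper_width": finger opening in m; "gripper_force": force on a finger pad.
Only numpy, scipy, OpenCV 4.12 (cv2) and the standard library are available. Lean on these libraries where they do the work, as an engineer would, in place of code of your own. Each camera call takes 0.05 s, during which the arm holds its last target. There are 200 camera calls.

## Working session

There is one attempt and no reset: what is moved stays moved. The work goes in short steps, Python scripts to look and compute and a tool call to move; the robot and the scene stay as the last step left them, time stands still between calls to the robot, and variables do not carry over. Pictures are saved under pics/ and viewed, at most 10 in all, crops included, and the job is handed in when it is done.

```bash
ls; mkdir -p pics
```

Run:
```python
from plant import r
import cv2,pickle
for n in ("top","scene"):
    c=r.capture(n); pickle.dump(c,open(f"{n}.pkl","wb")); cv2.imwrite(f"pics/{n}0.png",c["frame"][...,::-1])
    print(n,c["fx"],c["D"],c["cam_to_world"][:3,3])
print(r.get_state(),r.grip_depth)
```

```text
pics
plant.py
top 471.91915353302073 [-0.0826762  0.         0.         0.         0.       ] [0.33024572 0.07386484 1.21606654]
scene 381.0832466895552 [-0.05333188  0.          0.          0.          0.        ] [-0.09905581 -0.37860542  0.94467088]
{'time_s': 0.1, 'joints': array([ 8.78395542e+01,  2.05859580e+01,  6.38964356e-01, -1.71934528e-02,
       -7.01344656e+01, -1.65075166e+01]), 'qd': array([-0.0131013 , -0.17239755,  0.01274848,  0.01221451,  0.03631361,
       -0.00878255]), 'joint_torque': array([-4.62521766e-04, -5.84159768e+01,  2.93751061e+01,  7.01533824e+00,
        1.01758653e-02, -5.24193570e-05]), 'tcp_pos': array([0.2159386 , 0.63907464, 0.22573313]), 'eef_rot': array([ 1.79917305e+02, -7.65033268e-03, -1.86738110e+01]), 'contact_force': array([-0.25463416,  0.48700975, -0.04678723]), 'moment': array([-0.02710922, -0.01634624,  0.04025352]), 'gripper_force': 0.0, 'gripper_width': 0.08738789919154787} 0.0188
```

View pics/top0.png

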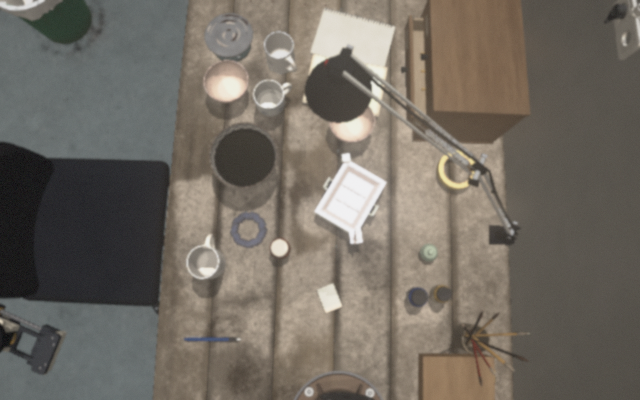

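View pics/scene0.png

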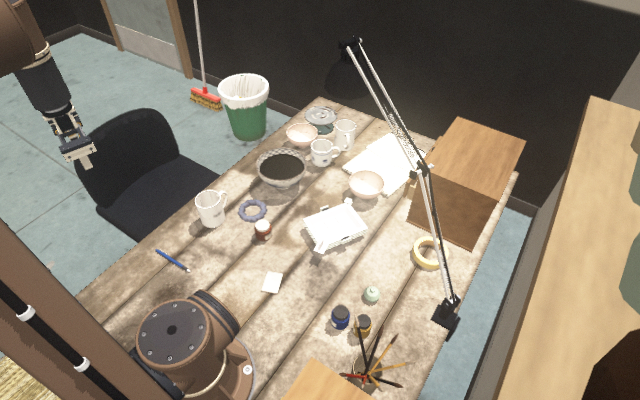

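Top view: the stack is at about (350,197) with fins or hooks at (355,235) and (346,157). The bowl is at (245,157), the mug at (204,262), the jar at (279,248) and the dropper at (429,253). The lamp head at (338,88) is beyond the tray. I'll measure these with depth and zoom in.

Create h.py:
```python
import numpy as np,cv2
def K(c): return np.array([[c["fx"],0,c["cx"]],[0,c["fy"],c["cy"]],[0,0,1.]])
def cloud(c):
    h,w=c["z_map"].shape
    u,v=np.meshgrid(np.arange(w,dtype=np.float64),np.arange(h,dtype=np.float64))
    n=cv2.undistortPoints(np.stack([u.ravel(),v.ravel()],1)[:,None],K(c),np.array(c["D"]))[:,0]
    z=c["z_map"].ravel().astype(float)
    P=np.c_[n*z[:,None],z]
    T=np.array(c["cam_to_world"]); W=P@T[:3,:3].T+T[:3,3]; W[z<=0]=np.nan
    return W.reshape(h,w,3)
def proj(c,p):
    T=np.linalg.inv(np.array(c["cam_to_world"]))
    rv=cv2.Rodrigues(T[:3,:3])[0]
    return cv2.projectPoints(np.atleast_2d(p).astype(float),rv,T[:3,3],K(c),np.array(c["D"]))[0][:,0]
```

Run:
```python
import pickle,cv2,numpy as np
from h import *
np.set_printoptions(precision=4,suppress=True)
c=pickle.load(open("top.pkl","rb"));W=cloud(c)
sl=np.s_[145:255,300:400]
sub=W[sl]; z=sub[...,2]
for lo,hi in((.035,.05),(.05,.065),(.065,.1)):
    m=(z>lo)&(z<hi); p=sub[m]; print(lo,m.sum(),np.nanmedian(p,0),p.min(0),p.max(0))
    if lo>.06:
        n,l,s,ce=cv2.connectedComponentsWithStats(m.astype(np.uint8))
        for i in range(1,n): print(s[i],ce[i]+[300,145],sub[l==i].mean(0),sub[l==i].max(0))
m=((z>.034)&(z<.048)).astype(np.uint8)
pts=sub[(z>.036)&(z<.05)][:,:2].astype(np.float32); print(cv2.minAreaRect(pts))
for n,(u,v) in dict(bowl=(245,157),mug=(204,262),jar=(279,248),dropper=(429,253),lamp=(338,88),lamp2=(420,120)).items():
    print(n,W[v,u])
b=W[110:210,195:295]; q=b[(b[...,2]>.08)&(b[...,2]<.1)]; print("bowlrim",len(q),(q.min(0)+q.max(0))/2,q.max(0)-q.min(0),q[:,2].max())
im=cv2.resize(c["frame"][140:260,290:410,::-1],(600,600),interpolation=cv2.INTER_CUBIC)
d=np.clip((z_:=W[140:260,290:410,2])*2550,0,255); d=cv2.applyColorMap(cv2.resize(np.nan_to_num(d).astype(np.uint8),(600,600),interpolation=0),2)
cv2.imwrite("pics/t1.png",cv2.resize(np.hstack([im,d]),(800,400)))
```

```text
0.035 1521 [ 0.5518 -0.024   0.0422] [ 0.4363 -0.1072  0.035 ] [0.6697 0.0698 0.05  ]
0.05 29 [ 0.6486 -0.008   0.0525] [ 0.4432 -0.036   0.0501] [0.6652 0.0441 0.0645]
0.065 28 [ 0.455  -0.0336  0.0775] [ 0.4431 -0.0362  0.0682] [ 0.468  -0.0307  0.0818]
[56 84  3 11 28] [356.9643 234.1071] [ 0.4551 -0.0335  0.0774] [ 0.468  -0.0307  0.0818]
((0.5513363480567932, -0.01792198419570923), (0.14621084928512573, 0.20711727440357208), 66.15379333496094)
bowl [0.6445 0.2512 0.0593]
mug [0.3799 0.3472 0.0096]
jar [0.4179 0.1553 0.0553]
dropper [ 0.4166 -0.2189  0.0391]
lamp [0.6442 0.0401 0.5034]
lamp2 [ 0.6057 -0.0998  0.4732]
bowlrim 442 [0.6436 0.2516 0.0869] [0.1702 0.1724 0.0138] 0.0938280242853915
```

View pics/t1.png

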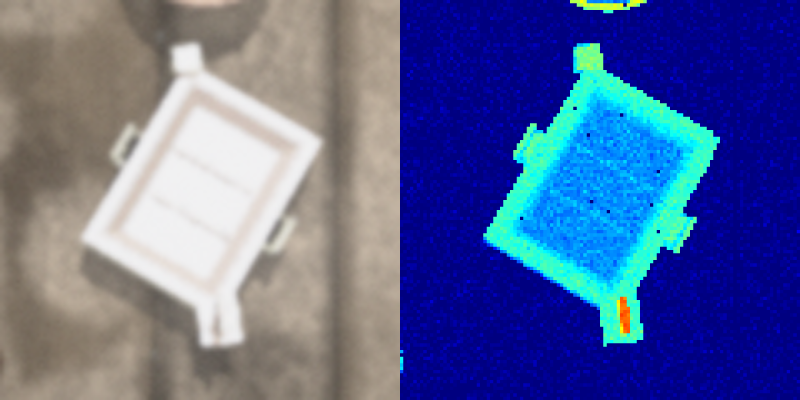

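The crop shows the fin (orange, about z 0.077) at the near corner, around full-image pixel (357,234). The hook is at the far corner, about (346,157), and the catches sit at the middle of the long sides. Next I'll fit the tray pose and plan the approach.

Add to h.py:
```python
from scipy.spatial.transform import Rotation as Ro
def fitrect(c,cx=.55,cy=-.02,lo=.02,hi=.05,half=.15,k=60):
    W=cloud(c).reshape(-1,3); g=.001; N=int(2*half/g)
    # render mask by warping image mask at plane z of the rim
    zz=.042; gx,gy=np.meshgrid(np.arange(N)*g+cx-half,np.arange(N)*g+cy-half,indexing='ij')
    uv=proj(c,np.c_[gx.ravel(),gy.ravel(),np.full(gx.size,zz)]).astype(np.float32).reshape(N,N,2)
    zi=np.nan_to_num(W[:,2].reshape(c["z_map"].shape)).astype(np.float32)
    m=cv2.remap(((zi>lo)&(zi<hi)).astype(np.float32),uv[...,0],uv[...,1],cv2.INTER_LINEAR)
    m=(m>.5).astype(np.uint8); m=cv2.morphologyEx(m,cv2.MORPH_CLOSE,np.ones((9,9)))
    m=cv2.morphologyEx(m,cv2.MORPH_OPEN,cv2.getStructuringElement(cv2.MORPH_ELLIPSE,(k,k)))
    ys,xs=np.nonzero(m); p=np.c_[ys*g+cx-half,xs*g+cy-half].astype(np.float32)
    R=cv2.minAreaRect(p); b=cv2.boxPoints(R); e=b[1]-b[0]; f=b[2]-b[1]
    L=e if np.hypot(*e)>np.hypot(*f) else f
    if L[0]<0:L=-L
    return np.array(R[0]),np.degrees(np.arctan2(L[1],L[0])),R[1]
def step(pos,rot,st):
    "shift and rotvec in tool axes from measured pose to target"
    R0=Ro.from_euler('xyz',st["eef_rot"],degrees=True)
    return np.r_[R0.inv().apply(np.array(pos)-st["tcp_pos"]),(R0.inv()*rot).as_rotvec(degrees=True)]
```

Run:
```python
import pickle
from h import *
from plant import r
np.set_printoptions(precision=4,suppress=True)
for n in("top","scene"):
    c=pickle.load(open(n+".pkl","rb"));W=cloud(c)
    ce,yaw,s=fitrect(c); print(n,ce,yaw,s)
    M=Ro.from_euler('z',yaw,degrees=True)
    print(" pred fin",ce+M.apply([-.0808,-.0606,0])[:2],"fin dir",yaw+36.87)
    q=W.reshape(-1,3); q=q[(np.abs(q[:,0]-.455)<.03)&(np.abs(q[:,1]+.033)<.03)&(q[:,2]>.055)]
    print(" fin",len(q),q.mean(0),np.percentile(q,[2,98],axis=0)); e=np.linalg.svd(q[:,:2]-q[:,:2].mean(0),full_matrices=False)[2][0]; print(np.degrees(np.arctan2(e[1],e[0])))
    q=W.reshape(-1,3); q=q[(np.hypot(q[:,0]-.55,q[:,1]+.02)<.12)]; 
    h=q[(q[:,2]>.036)&(q[:,2]<.048)]; print(" rim z",np.median(h[:,2]))
    l=W.reshape(-1,3); l=l[(l[:,2]>.2)&(np.abs(l[:,0]-.6)<.4)&(np.abs(l[:,1])<.3)]; print(" lamp",len(l),np.percentile(l,[1,99],axis=0))
st=r.get_state()
for yw in(7.,187.): print(step([.455,-.0335,.16],Ro.from_euler('xyz',[180,0,yw],degrees=True),st))
w=r.capture("wrist");print(step(w["cam_to_world"][:3,3],Ro.from_matrix(w["cam_to_world"][:3,:3]),st))
```

```text
top [ 0.5555 -0.0185] -29.05458 (0.1363685429096222, 0.16249611973762512)
 pred fin [ 0.4555 -0.0323] fin dir 7.8154182
 fin 33 [ 0.4554 -0.0331  0.075 ] [[ 0.4433 -0.0361  0.0595]
 [ 0.4676 -0.03    0.0816]]
-173.11184690779564
 rim z 0.0422341105926598
 lamp 12188 [[ 0.5236 -0.2977  0.2052]
 [ 0.9928  0.0866  0.5577]]
scene [ 0.5468 -0.0217] -28.44294 (0.14621888101100922, 0.16512368619441986)
 pred fin [ 0.4469 -0.0365] fin dir 8.427059
 fin 34 [ 0.4491 -0.0338  0.0699] [[ 0.4388 -0.0363  0.056 ]
 [ 0.4617 -0.03    0.0784]]
-174.16718713082585
 rim z 0.04140755289020065
 lamp 6197 [[ 0.5159 -0.298   0.2087]
 [ 0.9909  0.0694  0.5563]]
[  0.4418   0.5605   0.0666   0.083    0.011  -25.6738]
[  0.4418   0.5605   0.0666   0.0151  -0.1137 154.3261]
[  0.0657   0.      -0.16   -11.1998 -11.1754  89.5177]
```

{"method": "send_path", "body": {"ticks": [[[0.02,0.03,0],[0,0,-2]],[[0.045,0.057,0.006],[0,0,-4]],[[0.07,0.09,0.01],[0,0,-6]],[[0.095,0.12,0.014],[0,0,-8]],[[0.12,0.15,0.018],[0,0,-10]],[[0.145,0.183,0.022],[0,0,-12]],[[0.17,0.215,0.026],[0,0,-14]],[[0.195,0.247,0.03],[0,0,-16]],[[0.22,0.28,0.033],[0,0,-18]],[[0.245,0.31,0.037],[0,0,-20]],[[0.27,0.342,0.04],[0,0,-22]],[[0.295,0.374,0.044],[0,0,-24]]], "jaw": 0.04}}

```text
time_s: 1.15
tcp_pos: [0.3759, 0.1889, 0.1827]
eef_rot: [-180.0, -0.0, 5.5]
contact_force: [1.3, 0.3, 0.5]
gripper_width: 0.0399
gripper_force: 0.0
```

Run:
```python
from h import *
from plant import r
np.set_printoptions(precision=4,suppress=True)
print(step([.455,-.0335,.16],Ro.from_euler('xyz',[180,0,7.5],degrees=True),r.get_state()))
```

```text
[ 0.0575  0.2289  0.0226 -0.0354 -0.0359 -2.0277]
```

{"method": "send_path", "body": {"ticks": [[[0.01,0.038,0.004],[0,0,-1]],[[0.02,0.077,0.008],[0,0,-2]],[[0.03,0.115,0.012],[0,0,-2]],[[0.04,0.153,0.016],[0,0,-2]],[[0.049,0.19,0.02],[0,0,-2]],[[0.055,0.217,0.022],[0,0,-2]],[[0.055,0.217,0.022],[0,0,-2]]]}}

```text
time_s: 1.73
tcp_pos: [0.451, -0.024, 0.1598]
eef_rot: [180.0, 0.1, 7.1]
contact_force: [-0.6, -0.1, -0.4]
gripper_width: 0.04
gripper_force: 0.0
```

Run:
```python
from h import *
from plant import r
import pickle
np.set_printoptions(precision=4,suppress=True)
st=r.get_state();print(st["joints"])
print(step([.455,-.0335,.16],Ro.from_euler('xyz',[180,0,7.5],degrees=True),st))
c=r.capture("wrist");pickle.dump(c,open("w.pkl","wb"));W=cloud(c)
im=c["frame"][...,::-1].copy()
q=W.reshape(-1,3); k=(np.abs(q[:,0]-.452)<.03)&(np.abs(q[:,1]+.033)<.02)&(q[:,2]>.055)&(q[:,2]<.1)
f=q[k];print(len(f),f.mean(0),np.percentile(f,[1,99],axis=0)); t=f[f[:,2]>np.percentile(f[:,2],98)-.005];print("top",t.mean(0),np.percentile(t,[1,99],axis=0))
e=np.linalg.svd(t[:,:2]-t[:,:2].mean(0),full_matrices=False)[2][0]; print(np.degrees(np.arctan(e[1]/e[0])))
print(fitrect(c))
cv2.imwrite("pics/w1.png",im)
```

```text
[ 22.0998   2.5758 -31.8434   0.0192 -55.6888  74.9913]
[ 0.0028  0.0099 -0.0002  0.0429  0.1005 -0.3981]
339 [ 0.456  -0.0307  0.077 ] [[ 0.4421 -0.0351  0.058 ]
 [ 0.4681 -0.0269  0.0802]]
top [ 0.4551 -0.0309  0.0782] [[ 0.4421 -0.0351  0.0756]
 [ 0.4681 -0.0269  0.0802]]
8.559342921471842
(array([ 0.5456, -0.0146]), np.float32(-22.619858), (0.13230767846107483, 0.14646153151988983))
```

View pics/w1.png

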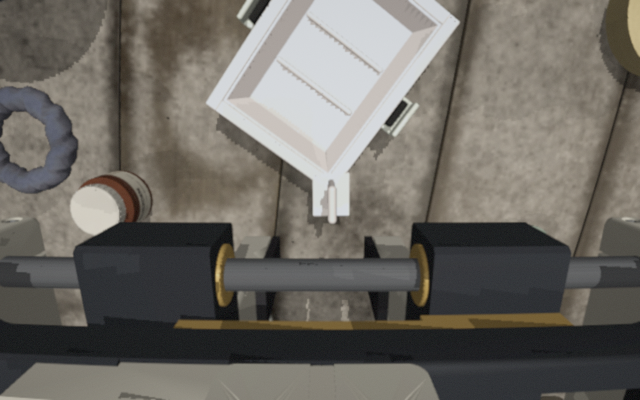

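The wrist view shows the fin between the fingers at about (331,200), and the jar at (110,205) well clear. I'll descend partway, then measure again.

{"method": "send_path", "body": {"ticks": [[[0.001,0.004,0.025],[0,0,-0.5]],[[0.003,0.008,0.05],[0,0,-0.9]],[[0.003,0.008,0.07],[0,0,-0.9]],[[0.003,0.008,0.07],[0,0,-0.9]]]}}

```text
time_s: 2.12
tcp_pos: [0.4521, -0.0279, 0.0874]
eef_rot: [180.0, 0.3, 8.2]
contact_force: [-0.6, -0.4, -0.3]
gripper_width: 0.04
gripper_force: 0.0
```

Run:
```python
from h import *
from plant import r
np.set_printoptions(precision=4,suppress=True)
st=r.get_state();print(step([.455,-.032,.047],Ro.from_euler('xyz',[180,0,8],degrees=True),st))
c=r.capture("wrist");W=cloud(c)
q=W.reshape(-1,3)
f=q[(np.abs(q[:,0]-.455)<.03)&(np.abs(q[:,1]+.033)<.012)&(q[:,2]>.07)&(q[:,2]<.085)]
print(len(f),np.percentile(f,[1,50,99],axis=0));g=f[np.abs(f[:,0]-.455)<.006];print(g.mean(0))
f=q[(np.abs(q[:,0]-.49)<.02)&(np.abs(q[:,1]+.033)<.02)&(q[:,2]>.035)&(q[:,2]<.05)]; print("rim",len(f),np.percentile(f[:,2],[10,50,90]))
cv2.imwrite("pics/w2.png",c["frame"][...,::-1])
```

```text
[0.0026 0.0045 0.0404 0.0256 0.3443 0.2007]
498 [[ 0.4464 -0.0343  0.0707]
 [ 0.4579 -0.0304  0.0783]
 [ 0.4681 -0.0269  0.0799]]
[ 0.4552 -0.0309  0.0782]
rim 2667 [0.0375 0.0432 0.0444]
```

View pics/w2.png

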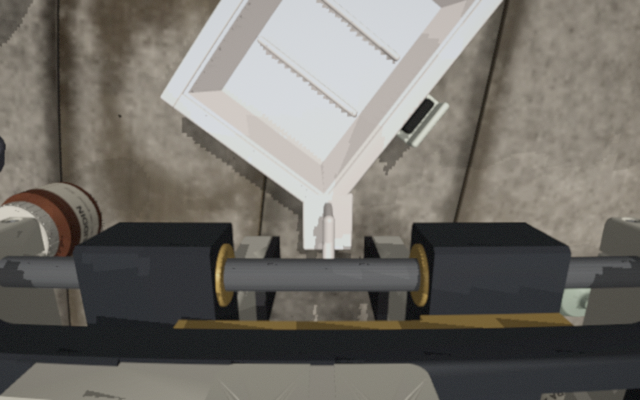

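The view shows the fin at about (329,230), a few mm off the finger midline. I'll finish the alignment and the descent.

{"method": "send_path", "body": {"ticks": [[[0.0026,0.004,0.01],[0,0.2,0]],[[0.0026,0.004,0.025],[0,0.3,0]],[[0.0026,0.004,0.04],[0,0.3,0]],[[0.0026,0.004,0.04],[0,0.3,0]],[[0.0026,0.004,0.04],[0,0.3,0]]]}}

```text
time_s: 2.58
tcp_pos: [0.4583, -0.0308, 0.0515]
eef_rot: [180.0, -0.3, 8.3]
contact_force: [-0.2, -0.0, 0.4]
gripper_width: 0.0398
gripper_force: 0.0
```

Run:
```python
from h import *
from plant import r
np.set_printoptions(precision=4,suppress=True)
st=r.get_state();print(step([.455,-.0315,.047],Ro.from_euler('xyz',[180,0,8],degrees=True),st),st["contact_force"])
c=r.capture("wrist");cv2.imwrite("pics/w3.png",c["frame"][...,::-1])
```

```text
[-0.0034  0.0002  0.0045  0.0143 -0.3089  0.296 ] [-0.1601 -0.0001  0.4355]
```

View pics/w3.png

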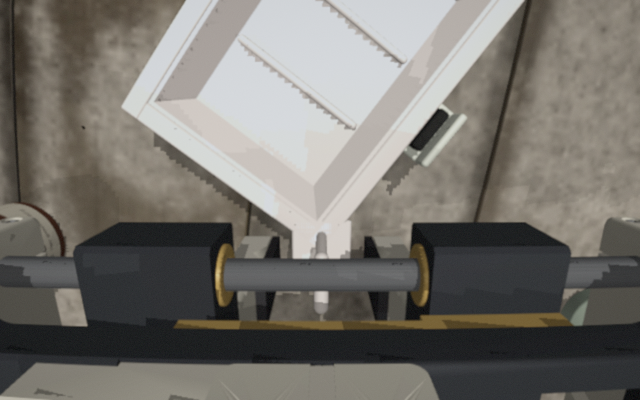

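The fin at column 321 is now centred between the fingers. I'll make the last correction and close.

{"method": "send_path", "body": {"ticks": [[[-0.003,0,0.002],[0,0,0]],[[-0.003,0,0.0045],[0,0,0]],[[-0.003,0,0.0045],[0,0,0]]], "jaw": 0.012, "clamp_n": 10}}

```text
time_s: 2.88
tcp_pos: [0.455, -0.0316, 0.0464]
eef_rot: [-180.0, -0.3, 8.2]
contact_force: [-0.4, 0.6, 0.5]
gripper_width: 0.025
gripper_force: 0.0
```

{"method": "send_path", "body": {"ticks": [[[0,0,0],[0,0,0]],[[0,0,0],[0,0,0]],[[0,0,0],[0,0,0]],[[0,0,0],[0,0,0]]], "jaw": 0, "clamp_n": 40}}

```text
time_s: 3.22
tcp_pos: [0.4551, -0.0318, 0.0462]
eef_rot: [-180.0, -0.3, 8.2]
contact_force: [-1.0, 0.6, 2.3]
gripper_width: 0.0046
gripper_force: 40.0
```

Run:
```python
from h import *
from plant import r
np.set_printoptions(precision=4,suppress=True)
st=r.get_state();print(st["tcp_pos"],st["eef_rot"],st["contact_force"],st["moment"],st["gripper_force"])
```

```text
[ 0.4551 -0.0318  0.0462] [-179.9979   -0.3107    8.225 ] [-1.0132  0.639   2.3323] [ 0.1749  0.229  -0.1093] 39.9983811378479
```

{"method": "send_path", "body": {"ticks": [[[0,0,-0.0017],[0,-0.5,0]],[[0,0,-0.0034],[0,-1,0]],[[0,0,-0.005],[0,-1.5,0]],[[0,0,-0.0067],[0,-2,0]],[[0.0003,0,-0.0084],[0,-2.5,0]],[[0.0006,0,-0.01],[0,-3,0]],[[0.0008,0,-0.0117],[0,-3.5,0]],[[0.001,0,-0.0134],[0,-4,0]],[[0.0012,0,-0.015],[0,-4.5,0]],[[0.0015,0,-0.0168],[0,-5,0]],[[0.0018,0,-0.0185],[0,-5.5,0]],[[0.002,0,-0.0201],[0,-6,0]]]}}

```text
time_s: 4.22
tcp_pos: [0.4566, -0.0317, 0.0663]
eef_rot: [180.0, 5.8, 8.2]
contact_force: [-0.8, -1.7, 0.4]
gripper_width: 0.0051
gripper_force: 40.0
```

{"method": "send_path", "body": {"ticks": [[[0.0004,0,-0.0022],[0,-0.7,0]],[[0.0008,0,-0.0044],[0,-1.3,0]],[[0.0011,0,-0.0067],[0,-2,0]],[[0.0014,0,-0.0089],[0,-2.7,0]],[[0.0017,0,-0.0111],[0,-3.3,0]],[[0.002,0,-0.0133],[0,-4,0]],[[0.0024,0,-0.0155],[0,-4.7,0]],[[0.0028,0,-0.0178],[0,-5.3,0]],[[0.003,0,-0.02],[0,-6,0]],[[0.003,0,-0.02],[0,-6,0]]]}}

```text
time_s: 5.05
tcp_pos: [0.4634, -0.0304, 0.0861]
eef_rot: [-180.0, 11.6, 8.3]
contact_force: [-0.0, 0.7, 2.0]
gripper_width: 0.005
gripper_force: 40.0
```

Run:
```python
from h import *
from plant import r
st=r.get_state();print(st["tcp_pos"],st["eef_rot"],st["contact_force"],st["moment"])
c=r.capture("scene");a=c["frame"][150:300,240:420,::-1];cv2.imwrite("pics/s1.png",cv2.resize(a,(720,600),interpolation=cv2.INTER_CUBIC))
```

```text
[ 0.46337487 -0.03037252  0.08613802] [-179.99164932   11.62070589    8.25631599] [-0.02497187  0.69602723  1.95302796] [-0.03442261 -0.83592373  0.00345614]
```

View pics/s1.png

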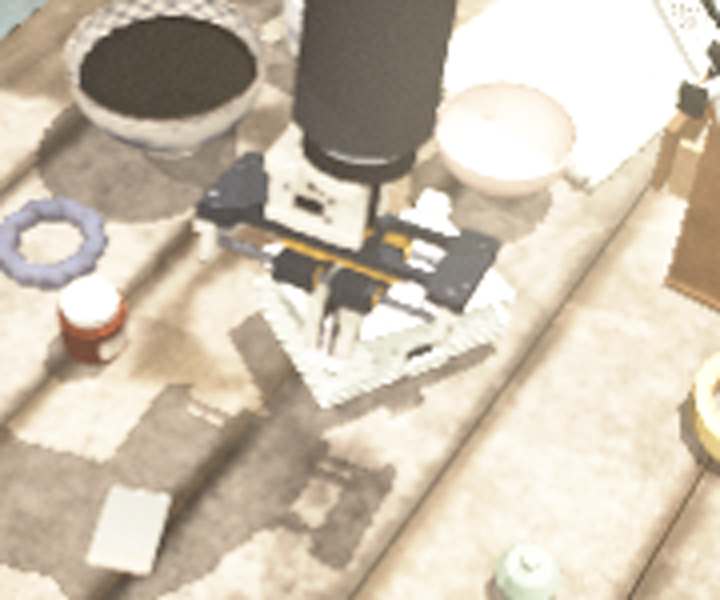

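Tab corner is up about 11.6°, the far corner is still down and the forces are low. Now I'll draw the tray horizontally towards the tab side.

{"method": "send_path", "body": {"ticks": [[[-0.003,0,0.0005],[0,0,0]],[[-0.006,0,0.001],[0,0,0]],[[-0.009,0,0.0014],[0,0,0]],[[-0.012,0,0.002],[0,0,0]],[[-0.015,0,0.0025],[0,0,0]],[[-0.018,0,0.003],[0,0,0]],[[-0.021,0,0.0035],[0,0,0]],[[-0.024,0,0.004],[0,0,0]],[[-0.027,0,0.004],[0,0,0]],[[-0.03,0,0.004],[0,0,0]],[[-0.032,0,0.004],[0,0,0]],[[-0.032,0,0.004],[0,0,0]]]}}

```text
time_s: 6.1
tcp_pos: [0.4295, -0.0355, 0.0884]
eef_rot: [-180.0, 11.7, 8.2]
contact_force: [0.2, 0.7, -0.6]
gripper_width: 0.0046
gripper_force: 40.0
```

Run:
```python
from h import *
from plant import r
np.set_printoptions(precision=4,suppress=True)
st=r.get_state();print(st["tcp_pos"],st["eef_rot"],st["contact_force"],st["moment"],st["joints"])
R=Ro.from_euler('xyz',st["eef_rot"],degrees=True)
print("far corner",st["tcp_pos"]+R.apply([.1932,0,.0122]))
```

```text
[ 0.4295 -0.0355  0.0884] [-179.9964   11.7054    8.2316] [ 0.1959  0.717  -0.6349] [ 0.0753 -0.6323 -0.0448] [ 19.4707  13.2878 -30.2218  -2.6766 -58.0048  80.4077]
far corner [ 0.6143 -0.0088  0.0373]
```

Free of the hook. Lift straight up.

{"method": "send_path", "body": {"ticks": [[[-0.002,0,-0.008],[0,0,0]],[[-0.004,0,-0.02],[0,0,0]],[[-0.007,0,-0.033],[0,0,0]],[[-0.01,0,-0.047],[0,1,0]],[[-0.013,0,-0.062],[0,3,0]],[[-0.016,0,-0.077],[0,5,0]],[[-0.018,0,-0.09],[0,7,0]],[[-0.02,0,-0.102],[0,9,0]],[[-0.022,0,-0.11],[0,11,0]],[[-0.022,0,-0.114],[0,11.7,0]],[[-0.022,0,-0.114],[0,11.7,0]]]}}

```text
time_s: 7.02
tcp_pos: [0.4317, -0.0351, 0.206]
eef_rot: [-180.0, -0.2, 8.3]
contact_force: [0.8, 0.8, -1.4]
gripper_width: 0.0049
gripper_force: 40.0
```

Run:
```python
from h import *
from plant import r
np.set_printoptions(precision=4,suppress=True)
st=r.get_state();print(st["contact_force"],st["moment"])
print(step([.5436,.2375,.205],Ro.from_euler('xyz',[180,0,8.2],degrees=True),st))
c=r.capture("scene");a=c["frame"][100:300,200:440,::-1];cv2.imwrite("pics/s2.png",cv2.resize(a,(720,600),interpolation=cv2.INTER_CUBIC))
c=r.capture("top");print(fitrect(c))
```

```text
[ 0.827   0.7749 -1.4379] [-0.0569  0.0019 -0.0186]
[ 0.1499 -0.2538  0.0016 -0.0263 -0.1763  0.0531]
(array([0., 0.]), np.float32(0.0), (0.0, 0.0))
```

View pics/s2.png

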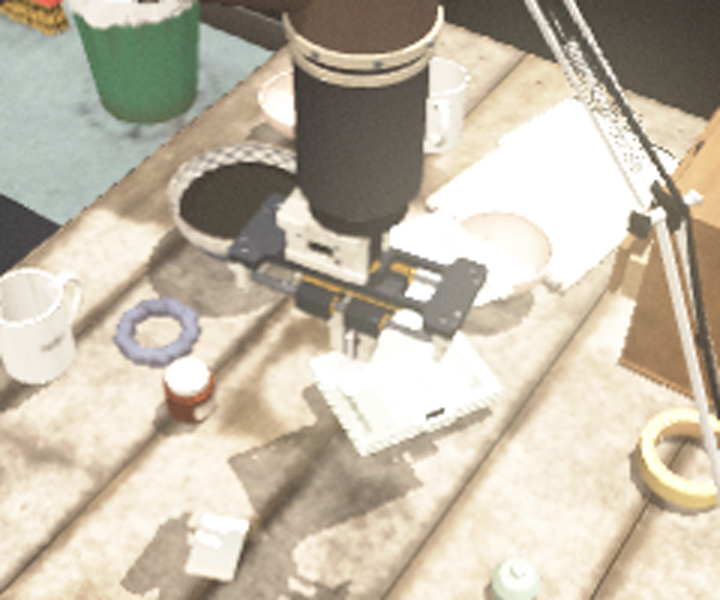

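The cover is free of the stack, which is still in its place around (410,400) in the crop. Carry it to the bowl.

{"method": "send_path", "body": {"ticks": [[[0.004,-0.007,0],[0,0,0]],[[0.015,-0.026,0],[0,0,0]],[[0.03,-0.051,0],[0,0,0]],[[0.046,-0.078,0],[0,0,0]],[[0.062,-0.105,0],[0,0,0]],[[0.078,-0.132,0],[0,0,0]],[[0.094,-0.16,0],[0,0,0]],[[0.11,-0.187,0],[0,0,0]],[[0.125,-0.213,0],[0,0,0]],[[0.138,-0.235,0],[0,0,0]],[[0.147,-0.249,0],[0,0,0]],[[0.15,-0.254,0],[0,0,0]]]}}

```text
time_s: 8.12
tcp_pos: [0.5444, 0.2405, 0.2023]
eef_rot: [179.9, 0.1, 8.3]
contact_force: [-0.1, 1.0, -0.4]
gripper_width: 0.0044
gripper_force: 40.0
```

{"method": "send_path", "body": {"ticks": [[[0,0,0],[0,0,0]],[[0,0,0],[0,0,0]],[[0,0,0],[0,0,0]]]}}

```text
time_s: 8.37
tcp_pos: [0.5431, 0.237, 0.2039]
eef_rot: [180.0, 0.1, 8.2]
contact_force: [-0.3, -1.0, -0.9]
gripper_width: 0.0044
gripper_force: 40.0
```

Run:
```python
from h import *
from plant import r
np.set_printoptions(precision=4,suppress=True)
st=r.get_state();print(st["contact_force"],st["moment"])
print(step([.5436,.2375,.205],Ro.from_euler('xyz',[180,0,8.2],degrees=True),st))
c=r.capture("top");W=cloud(c);q=W.reshape(-1,3)
cv2.imwrite("pics/t2.png",c["frame"][...,::-1])
# held tray points: bottom floor & rim plane fits
T=st["tcp_pos"];m=(np.abs(q[:,0]-.64)<.13)&(np.abs(q[:,1]-.25)<.12)&(q[:,2]>.15)&(q[:,2]<.22)
p=q[m];print(len(p),np.percentile(p[:,2],[5,25,50,75,95]),(p.min(0)+p.max(0))/2)
f=p[(np.hypot(p[:,0]-.644,p[:,1]-.252)<.045)]
A=np.c_[f[:,:2]-[.6436,.2516],np.ones(len(f))];k=np.linalg.lstsq(A,f[:,2],rcond=None)[0];print("floor plane tilt deg",np.degrees(k[:2]),"z",k[2],len(f))
for nm,(x,y),h in (("jar",(.4179,.1553),.04),("drop",(.4166,-.2189),.03),("mug",(.38,.347),.05),("stack",(.55,-.02),.02)):
    p=q[(np.hypot(q[:,0]-x,q[:,1]-y)<.12*(nm=="stack")+.045)&(q[:,2]>h)&(q[:,2]<.12)]
    o=__import__("pickle").load(open("top.pkl","rb"));o=cloud(o).reshape(-1,3);o=o[(np.hypot(o[:,0]-x,o[:,1]-y)<.12*(nm=="stack")+.045)&(o[:,2]>h)&(o[:,2]<.12)]
    print(nm,len(p),len(o),p.mean(0)-o.mean(0))
```

```text
[-0.3266 -0.9633 -0.8555] [-0.0224  0.0501 -0.0425]
[ 0.0005 -0.0005 -0.0011  0.037   0.0699  0.0069]
1354 [0.1811 0.1838 0.1906 0.1981 0.201 ] [0.6335 0.2156 0.1913]
floor plane tilt deg [-0.6596  0.8872] z 0.18418943516648253 298
jar 272 271 [-0.0003  0.0002  0.0002]
drop 86 94 [ 0.0017 -0.0002  0.    ]
mug 258 257 [-0.      0.0003 -0.0004]
stack 2301 3365 [ 0.0072  0.0008 -0.004 ]
```

View pics/t2.png

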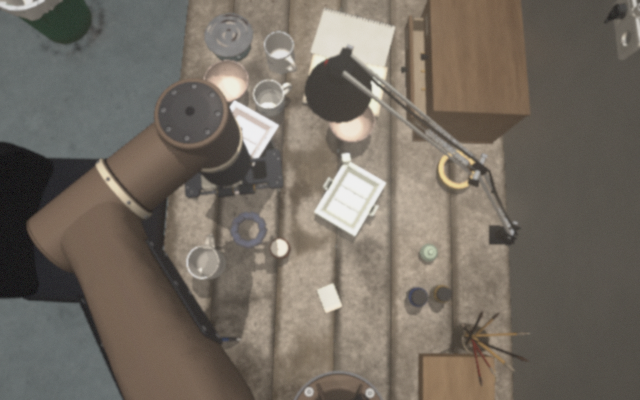

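The top view shows the stack unmoved at (350,198) with its hook at (346,157), and the jar, mug and dropper in place. The tray is over the bowl, partly hidden by the wrist. I'll check its centre and level from the wrist view and settle it a few mm lower.

{"method": "send_path", "body": {"ticks": [[[0,0,0.003],[0,0,0]],[[0,0,0.006],[0,0,0]],[[0,0,0.006],[0,0,0]],[[0,0,0.006],[0,0,0]],[[0,0,0.006],[0,0,0]]]}}

```text
time_s: 8.83
tcp_pos: [0.5436, 0.2375, 0.1986]
eef_rot: [-180.0, -0.0, 8.2]
contact_force: [1.0, -0.6, -0.1]
gripper_width: 0.005
gripper_force: 40.0
```

Run:
```python
from h import *
from plant import r
np.set_printoptions(precision=4,suppress=True)
st=r.get_state();T=st["tcp_pos"];R=Ro.from_euler('xyz',st["eef_rot"],degrees=True)
o=T+R.apply([.101,0,.0222]);print("nominal tray origin",o)
c=r.capture("wrist");W=cloud(c);q=W.reshape(-1,3)
f=q[(np.hypot(q[:,0]-o[0],q[:,1]-o[1])<.04)&(np.abs(q[:,2]-o[2])<.015)]
A=np.c_[f[:,:2]-o[:2],np.ones(len(f))];k=np.linalg.lstsq(A,f[:,2],rcond=None)[0];print("floor tilt deg",np.degrees(k[:2]),"z",k[2],len(f))
# yaw/centre: visible points of the tray in tray frame (yaw = tool yaw - 36.87)
p=q[(q[:,2]>o[2]+.012)&(q[:,2]<o[2]+.028)&(np.hypot(*(q[:,:2]-o[:2]).T)<.12)]
l=Ro.from_euler('z',st["eef_rot"][2]-36.87,degrees=True).inv().apply(p-o)
print(len(l),np.percentile(l,[.5,2,98,99.5],axis=0))
cv2.imwrite("pics/w4.png",c["frame"][...,::-1])
```

```text
nominal tray origin [0.6435 0.2519 0.1764]
floor tilt deg [-0.4537 -0.1774] z 0.1800139025232124 17512
23823 [[-0.08   -0.0605  0.0121]
 [-0.0791 -0.0596  0.0125]
 [ 0.0513  0.0572  0.0207]
 [ 0.0568  0.0586  0.0213]]
```

View pics/w4.png

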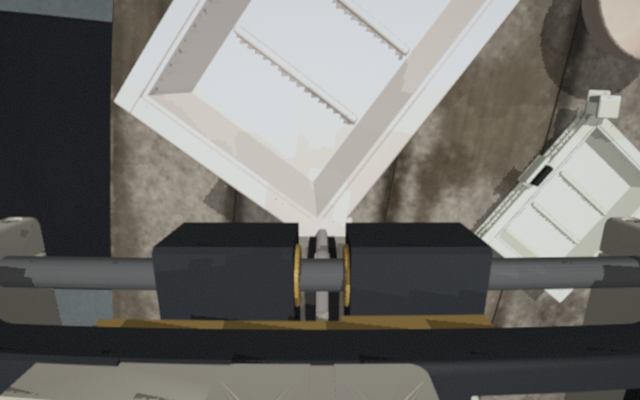

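The wrist view shows the fin clamped at about (321,250), with the tray hiding the bowl. It's level to under 0.5°, centred within about 1 mm, and about 90 mm above the rim. I'm handing it in.

```bash
python3 -c "
from plant import r
print(r.close_job())"
```

```text
the job is handed in; nothing more can be done
None
```

The cover tray was peeled off tab-first and drawn out from under the hook. It is held level and centred about 90 mm above the wash bowl's rim, with the stack, jar, mug and dropper not visibly moved, and the job is handed in (no verdict returned).

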